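# Roll the dowel blank into the V-block

## Robot

A 6-joint arm with a two-finger parallel gripper is mounted at the origin on the work surface. World frame = base frame: x ahead of the robot, y to its left, z up, the work surface at z = 0. Lengths are in m, angles in rad, forces in N, time in s.
With the tool pointing down it reaches from about 0.3 to 0.875 m from the base axis. Payload 6.4 kg.
Tool frame: the origin (TCP) lies on the centre line of the jaws, within the pads' length; the fingertips stand 17 mm ahead of it and the grasp point (between the pads) lies 2 mm behind it; z points along the fingers, y is the line along which they close (so a half turn about z gives the same grasp; the last joint's range is limited). The gripper opens to 85 mm and grips with 20 to 120 N. Pads are 22 mm wide; open, the fingers measure 114 mm over their backs; the gripper's body (76 mm by 85 mm) begins 54 mm behind the grasp point. The pads swing forward as they close: fully open they stand 13 mm farther back than shut.
Start: joints at [-1.554, 0.181, 1.607, -0, 1.354, -0.206], TCP at [0.127, -0.561, 0.248] pointing down, gripper open.
Joint ranges: [-2.99, 2.99], [-0.89, 2.07], [0.3, 2.58], [-1.14, 4.28], [0, 2.63], [-3.12, 3.12]. Speed limits (rad/s): [2.57, 2.57, 3.01, 3.14, 3.14, 3.14].

## Interface

Orientations are given as a rotation vector (axis times angle).
In Python, from station import bot, vision gives the robot as it stands. Calls block until the motion is done:
- bot.goto(position, orientation): joint-space move of the TCP to a pose.
- bot.movel(position, orientation=None, velocity=0.15, threshold=None): straight line of the TCP; orientation=None keeps the orientation; velocity is the mean speed in m/s. With threshold (N) it stops when the force on the tool has changed by that much, and returns True; else False.
- bot.move_joints(angles): joint-space move.
- bot.open_gripper() and bot.grasp(squeeze=None): open the fingers fully, or close them until they stop; squeeze is the grip in N (None keeps the last).
- bot.wait(seconds).
- bot.ik(position, orientation): joint angles nearest the present ones, or None.
- vision.capture(name): name is "side" or "top" or "wrist"; returns a dict with "img" (384x512x3 uint8, blue, green, red), "fx", "fy", "cx", "cy" (pixels), "pose" (4x4, takes a point from camera to world coordinates). Camera axes: x right, y down, z forward; pixel columns grow to the right and rows downward; lengths in m; the calibration is good to about 2 mm. A picture is of the moment at which its call begins. There is no depth.
A pose or a line that the arm cannot do raises bot.IKError and nothing moves.
- bot.close_job(): hands the job in; it is judged then, once.
Readings, each from a call of its own:
- bot.current_time(): time.
- bot.current_joint_pos(): joint angles.
- bot.current_qvel(): joint speeds.
- bot.current_tau(): joint torques, N m.
- bot.current_position(): TCP position.
- bot.current_tcp_rot(): TCP orientation.
- bot.current_force(): force on the tool from outside, world axes, zero at the start.
- bot.current_wrist_torque(): the same for the moment, N m.
- bot.current_grip_width(): finger opening in m.
- bot.current_grip_force(): force on a finger pad.
Only numpy, scipy, OpenCV 4.12 (cv2) and the standard library are available. Lean on these libraries where they do the work, as an engineer would, in place of code of your own. Each camera call takes 0.05 s, during which the arm holds its last target. There are 200 camera calls.

## Task

Roll the loose beech dowel along the bench by its side, up the blue ramp and into the groove of the V-block, and have it lying there with its end against the yellow stop. Only push it with the fingers: do not grip it, drag it along unturned or lift it, and leave everything else on the bench where it is. Finish with the hand clear of it.

Things in the scene. Friction and masses are not known exactly. Their poses are not given: they have to be found in the camera images.
- bar: Loose turned beech dowel, pale, waxed smooth, 40 mm in diameter and 140 mm long, with a thin red line along its side (on top at the start) and dark centres on its ends; about 0.13 kg. Origin on its axis at mid length; its x axis runs along the dowel; y and z turn with it as it rolls. Pushed with the tips below mid-height it rolls easily.
- vblock: Blue V-block 180 mm long (x -90 to +90), fixed to the bench; x runs along the groove towards the stop, z up. Origin at bench height straight under the middle of the groove. The aluminium V is 5 mm high at its bottom (y 0), 15 mm at its near crest (y -17 mm) and rises at 30 degrees to 27 mm at y +38 mm; the top behind is 25.5 mm high, to y +59 mm. At the start the dowel lies on its -y side.
- ramp_foot (a point): Middle of the lower edge of the V-block's blue ramp, 85 mm from the groove on the -y side; axes as the V-block's. The ramp climbs evenly from the bench to the crest, 15 mm high, 68 mm on. The dowel starts 190 to 300 mm from the groove in y, 20 to 45 mm from the V-block's origin towards -x, within 0.2 rad of parallel.
- seat (a point): Point in the groove, midway along the V-block, 28 mm above the bench, where the axis of the seated dowel passes; axes as the V-block's.
- stop (a point): Point on the face of the yellow end stop, level with the seated dowel's axis, 80 mm from the V-block's origin along x; a dowel against it has its middle 70 mm before it. The stop is 55 mm high, 18 mm thick, and spans y -29 to +61 mm of the V-block.
- jar: Leave alone: loose amber glass jar with a white cap, 54 mm across, 75 mm high, standing beside the rolling lane. Origin under its centre.
- cork: Leave alone: loose cork sanding block 50 x 85 x 35 mm high, beyond the V-block. Origin under its centre.
- stub: Leave alone: loose upright offcut of the same pale dowel, 40 mm across, 70 mm high, standing behind the dowel. Origin under its centre.
- tin: Leave alone: loose aluminium can with a green label, 70 mm across, 100 mm high, beyond the V-block. Origin under its centre.
- hammer: Leave alone: loose hammer with a dark handle, 260 mm long, lying at the right of the bench. Origin at its middle, on the bench.
Mind the look-alikes: they are no part of the job. Leave any green look-alike of the bar alone.

How it is judged:
On the way, in this order (a step that is already met when the one before it is completed fails the run):
1. the dowel has been rolled through at least half a turn or so (its top now faces down) (angle between bar's own z axis and vertical above 2.2 rad), for 0.02 s.
2. the dowel has been rolled on through a full turn or so (its top faces up again) (angle between bar's own z axis and vertical below 0.9 rad), for 0.02 s.
At the end, for the whole second after the job is handed in: The dowel lies at rest in the V: axis within 4 mm of the groove's middle in y and at its seated height (24.5 to 31.5 mm above the bench), parallel to the groove within 0.05 rad, its end within 6 mm of the yellow stop; no bystander more than 20 mm from where it stood (x of bar in the frame of vblock between 0.004 and 0.014 m and y of bar in the frame of vblock between -0.004 and 0.004 m and z of bar in the frame of vblock between 0.0245 and 0.0315 m and angle between the x axis of bar and the x axis of vblock, either way round below 0.05 rad and linear speed of bar below 0.02 m/s and angular speed of bar below 0.3 rad/s and distance of each of jar, cork, stub, tin, hammer from where it was at the start of the episode below 0.02 m); the robot touches nothing.
It fails at once if the dowel was lifted off the bench before the ramp (y of bar in the frame of vblock below -0.1 m and height (world z) of bar above 0.029 m).
It fails at once if the dowel was lifted clear of the ramp or the V (height (world z) of bar above 0.052 m).
It fails at once if the dowel was taken between the fingers (x of the grasp point in the frame of bar between -0.06 and 0.06 m and y of the grasp point in the frame of bar between -0.012 and 0.012 m and z of the grasp point in the frame of bar between -0.012 and 0.012 m).
It fails at once if another thing on the bench was pushed more than 20 mm (distance of any of jar, cork, stub, tin, hammer from where it was at the start of the episode above 0.02 m).
It also fails if it takes over 51 s, if anything falls off the work surface, if the arm or the gripper's body presses on something with over 40 N, if the wrist force passes 120 N, or if a joint passes its speed limit or range.

## Working session

There is one attempt and no reset: what is moved stays moved. The work goes in short steps, each a Python script; the robot and the scene stay as the last script left them, time stands still between calls to the robot, and variables do not carry over. Pictures are saved under pics/ and viewed, at most 10 in all, crops included, and the job is handed in when it is done.

```bash
mkdir -p pics; ls
python3 - <<'E'
from station import bot, vision
import cv2, numpy as np
for n in ("top","side"):
    c=vision.capture(n); cv2.imwrite(f"pics/{n}0.png",c["img"]); print(n,c["fx"],c["fy"],c["cx"],c["cy"],np.round(c["pose"],3).tolist())
print(bot.current_time(),bot.current_tcp_rot(),bot.current_grip_width())
E
```

```text
pics
top 390.13977891548376 390.13977891548376 257.8627671561549 190.16629161595728 [[0.005, -0.982, 0.187, 0.378], [-1.0, -0.004, 0.004, -0.059], [-0.003, -0.187, -0.982, 1.124], [0.0, 0.0, 0.0, 1.0]]
side 446.591629100806 446.591629100806 255.80578314531985 188.722236808254 [[-0.96, -0.197, 0.201, 0.27], [-0.281, 0.634, -0.72, 1.038], [0.015, -0.748, -0.664, 1.047], [0.0, 0.0, 0.0, 1.0]]
0.1 [-3.12057535e+00 -3.49066330e-01 -2.40892099e-04] 0.08523323292483583
```

View pics/top0.png

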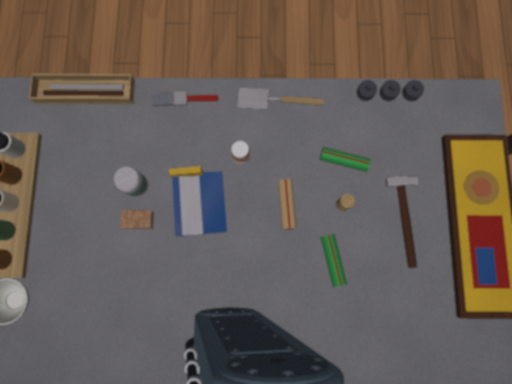

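View pics/side0.png

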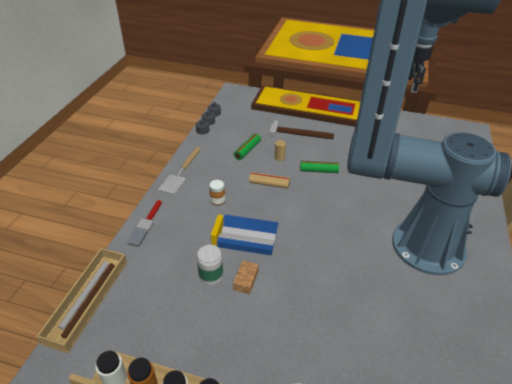

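The top view shows the pale dowel with its red line at (287,204) and the V-block at (200,204), with the ramp on the right and the yellow stop at (185,171). The stub is at (346,201), the jar at (240,150), the tin at (128,180), the cork at (137,219) and the hammer at (405,220).

Bar candidates are the pale dowel at (287,204), the green dowels at (345,159) and (333,260), and the short upright stub at (346,201). Only (287,204) is pale, lying down and red-lined.

```bash
cat > h.py <<'E'
from station import bot, vision
import cv2, numpy as np
from scipy.spatial.transform import Rotation as R
def ray(c,p):
    d=np.array([(p[0]-c["cx"])/c["fx"],(p[1]-c["cy"])/c["fy"],1.]); P=np.asarray(c["pose"])
    return P[:3,3],P[:3,:3]@d
def plane(c,p,z):
    o,d=ray(c,p); return (o+d*(z-o[2])/d[2])
def tri(a,b):
    A=np.zeros((3,3));B=np.zeros(3)
    for o,d in (a,b):
        d=d/np.linalg.norm(d);M=np.eye(3)-np.outer(d,d);A+=M;B+=M@o
    return np.linalg.solve(A,B)
def mask(c,lo,hi,box=None,k=0):
    m=cv2.inRange(cv2.cvtColor(c["img"],cv2.COLOR_BGR2HSV),lo,hi)
    if box is not None:
        b=np.zeros_like(m);x0,y0,x1,y1=box;b[y0:y1,x0:x1]=255;m&=b
    n,l,s,_=cv2.connectedComponentsWithStats(m)
    i=1+np.argmax(s[1:,4]); return (l==i).astype(np.uint8)*255
def rect(m): return cv2.minAreaRect(cv2.findNonZero(m))
E
python3 - <<'E'
from h import *
T=vision.capture("top");S=vision.capture("side")
np.set_printoptions(precision=4,suppress=True)
bars={}
for n,c,bb,vb in (("top",T,(265,170,310,240),(160,160,235,245)),("side",S,(240,165,300,195),(200,205,290,262))):
    b=mask(c,(5,40,100),(30,255,255),bb); r=rect(b); print(n,"bar",r)
    red=mask(c,(0,130,60),(6,255,255),bb); print(" red",rect(red),cv2.countNonZero(red))
    bl=mask(c,(100,100,40),(130,255,255),vb); print(" blue",cv2.boxPoints(rect(bl)).tolist())
    ye=mask(c,(20,150,100),(35,255,255),vb); print(" yel",cv2.boxPoints(rect(ye)).tolist())
    M=cv2.moments(b,True);m=M["m10"]/M["m00"],M["m01"]/M["m00"]; bars[n]=ray(c,m)
    bars[n+'p']=m
print("bar tri",tri(bars["top"],bars["side"]),"plane",plane(T,bars["topp"],.025),plane(S,bars["sidep"],.025))
a=cv2.resize(T["img"][135:250,160:365],None,fx=3.9,fy=3.9,interpolation=2)
cv2.imwrite("pics/crop.png",a[:600,:800])
E
```

```text
top bar ((286.7013854980469, 203.48367309570312), (50.75236129760742, 14.358285903930664), 85.36454010009766)Traceback (most recent call last):
  File "<stdin>", line 7, in <module>
  File "h.py", line 19, in mask
    i=1+np.argmax(s[1:,4]); return (l==i).astype(np.uint8)*255
        ~~~~~~~~~^^^^^^^^^
    return _wrapfunc(a, 'argmax', axis=axis, out=out, **kwds)
    return bound(*args, **kwds)
ValueError: attempt to get argmax of an empty sequence
```

Run:
```python
from h import *
T=vision.capture("top");S=vision.capture("side")
np.set_printoptions(precision=4,suppress=True)
bars={}
for n,c,bb,vb in (("top",T,(265,170,310,240),(160,160,235,245)),("side",S,(240,165,300,195),(200,205,290,262))):
    b=mask(c,(5,40,100),(30,255,255),bb); r=rect(b); print(n,"bar",r)
    bl=mask(c,(100,100,40),(130,255,255),vb); print(" blue",cv2.boxPoints(rect(bl)).tolist(),cv2.boundingRect(bl))
    ye=mask(c,(20,150,100),(35,255,255),vb); print(" yel",cv2.boxPoints(rect(ye)).tolist())
    M=cv2.moments(b,True);m=M["m10"]/M["m00"],M["m01"]/M["m00"]; bars[n]=ray(c,m); bars[n+'p']=m
    if n=="top":
        p0=cv2.boxPoints(r); p0=p0[np.argsort(p0[:,1])]; e=[p0[:2].mean(0),p0[2:].mean(0)]
        w=[plane(c,q,.022) for q in e]; print(" bar ends",w, "len",np.linalg.norm(w[0]-w[1]),"yaw",np.arctan2((w[0]-w[1])[1],(w[0]-w[1])[0]))
        rows=range(178,228); pts=np.array([(np.nonzero(bl[v])[0].max()+.5,v) for v in rows],float)
        W=np.array([plane(c,q,0) for q in pts]); k=np.polyfit(W[:,0],W[:,1],1); print(" foot line y=",k,"yaw",np.arctan(k[0]),"rms",np.std(W[:,1]-np.polyval(k,W[:,0])))
        for q in cv2.approxPolyDP(max(cv2.findContours(bl,0,2)[0],key=cv2.contourArea),3,True)[:,0]: print("  corner",q,plane(c,q,0)[:2])
        Y=cv2.boxPoints(rect(ye)); print(" yel z55",[plane(c,q,.055)[:2] for q in Y])
print("bar tri",tri(bars["top"],bars["side"]),"plane",plane(T,bars["topp"],.022),plane(S,bars["sidep"],.022))
a=cv2.resize(T["img"][135:250,160:365],None,fx=3.9,fy=3.9,interpolation=2)
cv2.imwrite("pics/crop.png",a[:600,:800])
```

```text
top bar ((286.6655578613281, 203.48622131347656), (50.74079132080078, 14.200778007507324), 85.2363510131836)
 blue [[199.36631774902344, 172.33905029296875], [221.61305236816406, 170.71124267578125], [226.04380798339844, 231.26507568359375], [203.7970733642578, 232.89288330078125]] (200, 172, 26, 61)
 yel [[169.77320861816406, 168.01031494140625], [200.8453826904297, 166.59796142578125], [201.16908264160156, 173.7196044921875], [170.09690856933594, 175.1319580078125]]
 bar ends [array([ 0.6233, -0.1312,  0.022 ]), array([ 0.4773, -0.1419,  0.022 ])] len 0.14643001580250756 yaw 0.07333218567407156
 foot line y= [ 0.1048 -0.0131] yaw 0.10439546311403099 rms 0.0008477378178749482
  corner [204 172] [0.6461 0.1056]
  corner [200 177] [0.6308 0.117 ]
  corner [204 232] [0.4689 0.1002]
  corner [225 231] [0.472  0.0399]
  corner [221 172] [0.6463 0.0553]
 yel z55 [array([0.6441, 0.1946]), array([0.6486, 0.107 ]), array([0.6279, 0.1054]), array([0.6235, 0.1927])]
side bar ((268.91998291015625, 179.5599822998047), (40.72935485839844, 11.030865669250488), 8.130102157592773)
 blue [[222.60940551757812, 225.38656616210938], [224.29531860351562, 214.0067138671875], [277.6067199707031, 221.90469360351562], [275.9208068847656, 233.2845458984375]] (224, 215, 54, 19)
 yel [[207.9000244140625, 242.30001831054688], [217.50003051757812, 213.50003051757812], [225.30001831054688, 216.10003662109375], [215.70001220703125, 244.9000244140625]]
bar tri [ 0.5495 -0.1365  0.0208] plane [ 0.5486 -0.1365  0.022 ] [ 0.5499 -0.1352  0.022 ]
```

View pics/crop.png

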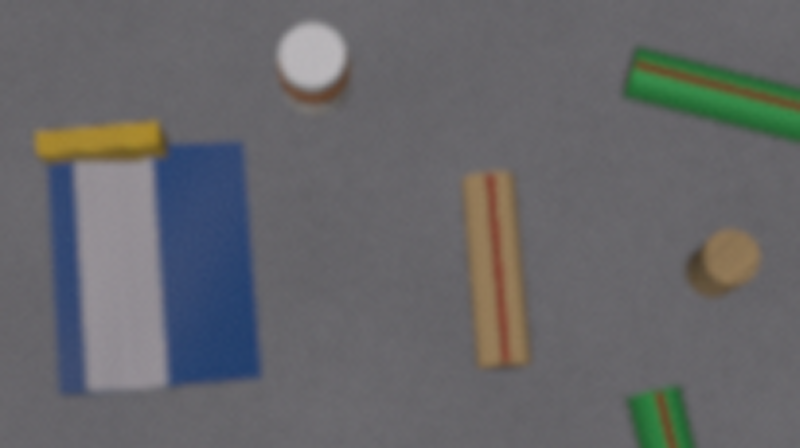

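The crop confirms that the pale dowel with the red line on top is the bar. The ramp faces it, the V strip is at (120,270) in the crop, and the stop is at (100,140). The V-block yaw needs refining with sub-pixel edges.

Run:
```python
from h import *
np.set_printoptions(precision=4,suppress=True)
T=vision.capture("top"); I=T["img"].astype(float)
sat=cv2.GaussianBlur(I[:,:,0]-I[:,:,2],(0,0),.7)  # blue-red: high on blue, low on silver/bench
lo,hi=np.median(sat[180:226,190]),np.median(sat[180:226,212]); t=(lo+hi)/2; print(lo,hi)
for name,c0,z,yv in (("foot",(216,230),0,-.085),("crest",(198,207),.015,-.017),("far",(176,187),.027,.038),("back",(169,180),.0255,.059)):
    P=[]
    for v in range(180,227):
        s=sat[v]-t
        for u in range(*c0):
            if s[u]*s[u+1]<0: P.append(plane(T,(u+s[u]/(s[u]-s[u+1]),v),z)); 
    P=np.array(P)
    for _ in range(3):
        k=np.polyfit(P[:,0],P[:,1],1); r=P[:,1]-np.polyval(k,P[:,0]); P=P[abs(r)<.0025]
    yaw=np.arctan(k[0]); print(name,len(P),"yaw",yaw,"rms",r.std(),"y at x=.56: groove",np.polyval(k,.56)-yv/np.cos(yaw))
# x ends at ramp foot area: columns
for u0 in (208,212,216,220):
    s=sat[:,u0]-t; v=[i+s[i]/(s[i]-s[i+1]) for i in range(160,245) if s[i]*s[i+1]<0]; 
    print(u0,v,[plane(T,(u0,q),0.0)[:2] for q in v])
ye=mask(T,(20,150,100),(35,255,255),(160,160,235,245)); print([plane(T,q,.055)[:2] for q in cv2.boxPoints(rect(ye))])
```

```text
0.6218735738995083 61.81064886659335
foot 47 yaw 0.10129330895326014 rms 0.00017391516354943663 y at x=.56: groove 0.12938107922438294
crest 47 yaw 0.10312359280130363 rms 0.0002190920399507385 y at x=.56: groove 0.12766827809842504
far 47 yaw 0.09253548389634653 rms 0.00023190320094253365 y at x=.56: groove 0.13126468774504169
back 6 yaw 0.11199504918029021 rms 4.747683294514561e-05 y at x=.56: groove 0.1290977404648156
208 [np.float64(171.31541617625223), np.float64(232.91556370319398)] [array([0.6482, 0.0939]), array([0.4663, 0.0886])]
212 [np.float64(171.30880376154892), np.float64(232.717255713236)] [array([0.6483, 0.082 ]), array([0.4669, 0.0771])]
216 [np.float64(171.03179324623693), np.float64(232.39986937982076)] [array([0.6491, 0.0702]), array([0.4679, 0.0657])]
220 [np.float64(171.04744516455773), np.float64(231.96262548320618)] [array([0.6491, 0.0583]), array([0.4692, 0.0542])]
[array([0.644 , 0.1946]), array([0.6484, 0.107 ]), array([0.6279, 0.1054]), array([0.6235, 0.1927])]
```

```bash
cat >> h.py <<'E'
O=np.array([.5505,.1285]); YAW=.10
def W(x,y,z): # V frame -> world
    c,s=np.cos(YAW),np.sin(YAW); return [O[0]+c*x-s*y,O[1]+s*x+c*y,z]
def V(p):
    c,s=np.cos(YAW),np.sin(YAW); d=np.asarray(p)[:2]-O; return np.array([c*d[0]+s*d[1],-s*d[0]+c*d[1]])
def down(a): return (R.from_euler('z',a)*R.from_euler('x',np.pi)).as_rotvec()
def bar(c,z=.021,box=(160,170,310,240)):
    m=mask(c,(5,40,90),(30,255,255),box); r=rect(m); p=cv2.boxPoints(r); p=p[np.argsort(p[:,1])]
    e=[V(plane(c,p[:2].mean(0),z)),V(plane(c,p[2:].mean(0),z))]
    d=e[0]-e[1]; return (e[0]+e[1])/2, np.arctan2(d[1],d[0]), np.hypot(*d)
E
python3 - <<'E'
from h import *
np.set_printoptions(precision=4,suppress=True)
T=vision.capture("top"); b,ya,l=bar(T); print(b,ya,l)
A=YAW+ya
best=None
for a in (A+np.pi/2,A-np.pi/2):
    q=bot.ik(W(b[0],b[1]-.06,.12),down(a)); print(a,q)
    if q is not None and (best is None or abs(q[5])<abs(best[1][5])): best=(a,q)
a=best[0]; print("a",a)
bot.goto(W(b[0],b[1]-.06,.12),down(a))
bot.movel(W(b[0],b[1]-.06,.035),velocity=.12)
hit=bot.movel(W(b[0],b[1]-.06,.001),velocity=.02,threshold=3)
p=bot.current_position(); print("hit",hit,p,bot.current_force(),bot.current_time())
bot.movel([p[0],p[1],p[2]+.008],velocity=.05)
cv2.imwrite("pics/s1.png",vision.capture("side")["img"][120:300,150:400].repeat(3,0).repeat(3,1))
E
```

```text
[-0.0266 -0.2638] -0.026667858370531393 0.14679696571174913
1.644128468424365 [-0.5402  0.3566  1.6674 -0.      1.1176 -0.6136]
-1.497464185165428 [-0.5402  0.3566  1.6674 -0.      1.1176  2.528 ]
a 1.644128468424365
hit True [ 0.5563 -0.1963  0.0039] [-1.4362 -0.0064  5.0434] 4.725
```

View pics/s1.png

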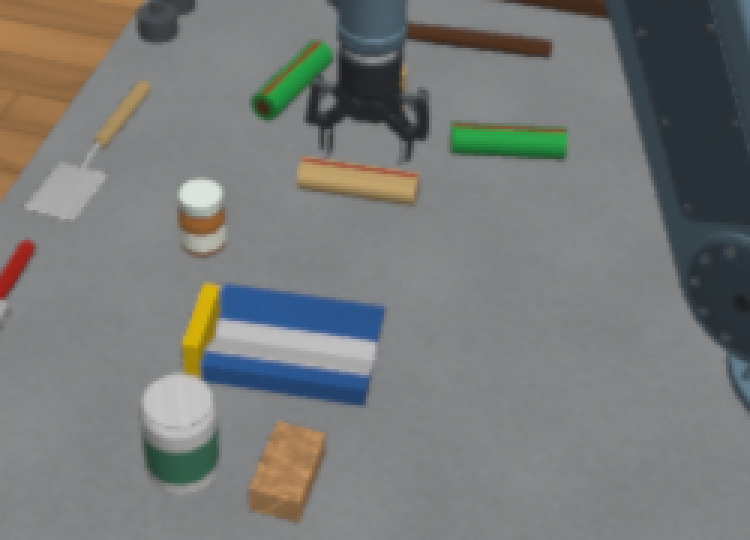

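The fingers straddle the line behind the dowel at about (365,140) in the crop, both clear of it. The open tips stand about 4 mm ahead of the TCP. First push follows.

Run:
```python
from h import *
np.set_printoptions(precision=4,suppress=True)
a=YAW+np.pi/2
bot.movel(W(-.0266,-.2638+.02,.012),down(a-.01),velocity=.05)
T=vision.capture("top"); print(V(bot.current_position()),bar(T),bot.current_force(),bot.current_time())
bot.wait(.3);T=vision.capture("top"); print(bar(T))
S=vision.capture("side")["img"][140:260,190:340]
cv2.imwrite("pics/s2.png",cv2.resize(np.vstack([S,T["img"][150:250,190:340]]),None,fx=2.6,fy=2.6))
```

```text
[-0.0266 -0.2441] (array([0.0898, 0.0203]), np.float64(-0.060240500153113795), np.float64(0.017896999450580917)) [ 0.0681 -0.4529  0.1781] 6.9
(array([0.0898, 0.0203]), np.float64(-0.060240500153113795), np.float64(0.017896999450580917))
```

View pics/s2.png

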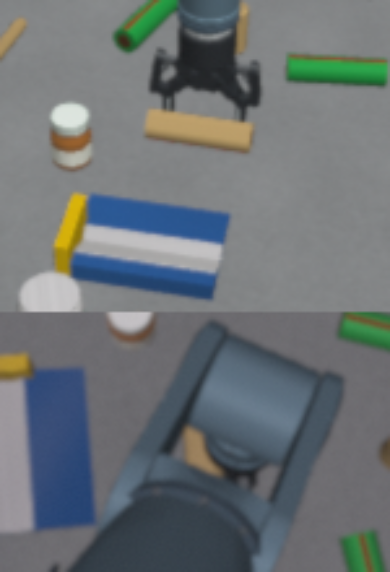

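The red line is no longer in view, so the dowel rolls. It lies square against the fingers at (198,130) in the side crop. The arm hides it from the top camera, so I'll track it from the side one.

```bash
cat >> h.py <<'E'
def sbar(z=.024,box=(226,170,320,250)):
    c=vision.capture("side"); m=mask(c,(8,60,110),(30,255,255),box); r=rect(m); p=cv2.boxPoints(r); p=p[np.argsort(p[:,0])]
    e=[V(plane(c,p[:2].mean(0),z)),V(plane(c,p[2:].mean(0),z))]
    d=e[0]-e[1]; return np.round([*((e[0]+e[1])/2), np.arctan2(d[1],d[0]), np.hypot(*d)],4)
E
python3 - <<'E'
from h import *
a=YAW+np.pi/2
print(sbar())
for y in (-.17,-.098):
    bot.movel(W(-.0266,y,.012),down(a),velocity=.06)
    print(V(bot.current_position()),sbar(),bot.current_force().round(2),bot.current_time())
E
```

```text
[-0.0256 -0.2046 -0.027   0.1433]
[-0.02651401 -0.17036455] [-0.0245 -0.1186 -0.0155  0.1439] [-1.1  -0.79  0.47] 8.7833
[-0.02666236 -0.0982139 ] [-0.0242 -0.0694 -0.0141  0.1434] [-0.73 -0.1   0.14] 10.1833
```

Run:
```python
from h import *
a=YAW+np.pi/2
rot=down(a)
for y,z in ((-.072,.018),(-.050,.024)):
    bot.movel(W(-.0266,y,z),rot,velocity=.04)
    print(V(bot.current_position()),sbar(.033),bot.current_force().round(2),bot.current_time())
bot.wait(.5);print(sbar(.033))
c=vision.capture("side")["img"][150:270,180:330];cv2.imwrite("pics/s3.png",cv2.resize(c,None,fx=3.5,fy=3.5))
```

```text
[-0.02675256 -0.07183565] [-0.0251 -0.0397 -0.0044  0.1422] [-0.28 -0.61 -0.35] 11.05
[-0.02669118 -0.04977749] [-0.0247 -0.0204  0.0044  0.142 ] [ 0.95  0.72 -0.75] 11.8167
[-0.0247 -0.0204  0.0097  0.1419]
```

View pics/s3.png

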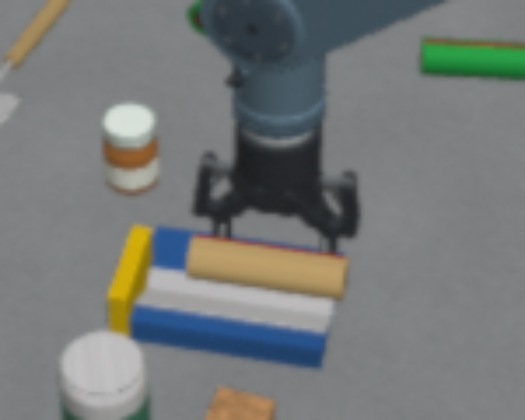

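The dowel is just short of the crest at (268,265), square, with its red line coming up again on the near side. Next, a slow push over the crest.

Run:
```python
from h import *
a=YAW+np.pi/2
rot=down(a)
for y,z in ((-.044,.026),(-.038,.027)):
    bot.movel(W(-.0266,y,z),rot,velocity=.02)
    print(V(bot.current_position()),sbar(.03),bot.current_force().round(2),bot.current_time())
bot.wait(1);print(sbar(.03))
```

```text
[-0.02660227 -0.04379472] [-0.0249 -0.0011  0.0009  0.1429] [ 0.18  0.34 -0.52] 12.9333
[-0.02658914 -0.03783784] [-0.0249  0.0015 -0.0047  0.1424] [-0.71  0.73  0.27] 13.4333
[-0.0249  0.0015 -0.0047  0.1424]
```

Run:
```python
from h import *
rot=down(YAW+np.pi/2)
bot.movel(W(-.0266,-.07,.035),rot,velocity=.1)
bot.movel(W(-.0266,-.07,.14),rot,velocity=.2)
print(sbar(.029)); bot.grasp()
q={a:bot.ik(W(-.15,.0,.12),down(a)) for a in (YAW,YAW+np.pi)}
a=min((k for k in q if q[k] is not None),key=lambda k:abs(q[k][5])); print(a,q[a])
bot.goto(W(-.15,.0,.12),down(a))
bot.movel(W(-.15,.0,.037),velocity=.12)
h=bot.movel(W(-.066,.0,.037),velocity=.03,threshold=5)
print(h,V(bot.current_position()),bot.current_force().round(2),bot.current_time(),sbar(.029))
c=vision.capture("side")["img"][170:270,190:320];cv2.imwrite("pics/s4.png",cv2.resize(c,None,fx=4,fy=4))
```

```text
[-0.0247  0.0008 -0.0027  0.1425]
0.1 [-1.06705629e-02 -9.41913364e-03  2.09981254e+00 -8.88178420e-16
  1.05119924e+00  1.46012576e+00]
True [-6.89371726e-02  7.67955841e-05] [ 0.34 -0.14  0.15] 21.3 [ 0.0056  0.0007 -0.0027  0.1261]
```

View pics/s4.png

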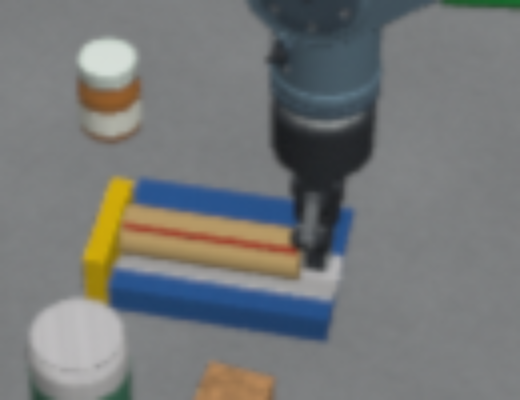

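The dowel lies in the V and appears to reach the yellow stop at (125,235). The fingers are at its near end, (310,250). One more gentle push will confirm it's against the stop.

Run:
```python
from h import *
h=bot.movel(W(-.060,.0,.037),velocity=.015,threshold=5)
print(h,V(bot.current_position()),bot.current_force().round(2))
bot.movel(W(-.13,.0,.037),velocity=.1)
bot.movel(W(-.17,.0,.15),velocity=.2)
c=vision.capture("side");T=vision.capture("top")
print(sbar(.029,(214,200,320,250)),bar(T,.029),bot.current_time())
cv2.imwrite("pics/s5.png",np.vstack([cv2.resize(i,(600,290)) for i in (c["img"][180:270,190:370],T["img"][140:240,100:300])]))
```

```text
True [-0.06892333  0.00019991] [ 0.36  0.05 -0.19]
[0.0228 0.001  0.1989 0.1586] (array([0.02010396, 0.02303091]), np.float64(-0.06024050015311312), np.float64(0.15340181385140852)) 23.3667
```

View pics/s5.png

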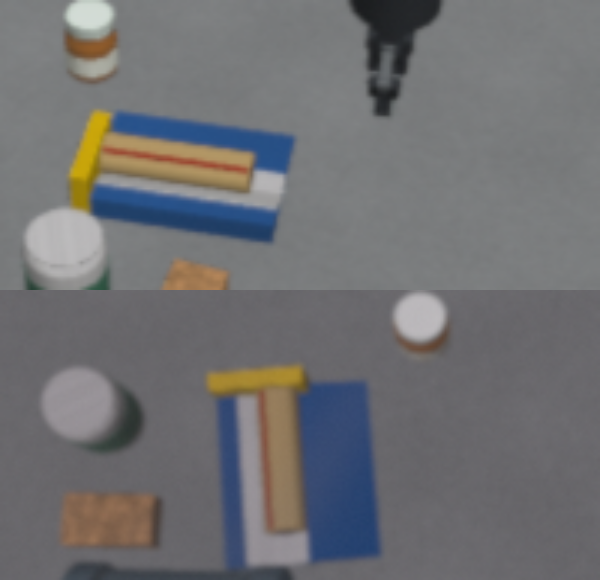

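Both views show the dowel seated in the V with its end against the stop, and the hand clear. The second push hit a firm 5 N limit with no movement, so I'm handing in.

```bash
python3 -c "
from station import bot
print(bot.close_job())"
```

```text
the job is handed in; nothing more can be done
None
```

I rolled the dowel up the ramp into the V-block groove and pushed it end-on against the yellow stop. The hand is clear, nothing else appears to have moved, and I handed the job in at about 23 s; no verdict came back.

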